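# Switch on the kiln controller and start the annealing run

## Robot

A 6-joint arm with a two-finger parallel gripper is mounted at the origin on the work surface. World frame = base frame: x ahead of the robot, y to its left, z up, the work surface at z = 0. Lengths are in m, angles in rad, forces in N, time in s.
With the tool pointing down it reaches from about 0.3 to 0.875 m from the base axis. Payload 6.4 kg.
Tool frame: the origin (TCP) lies where the fingers leave the gripper's body, on its centre line; the fingertips stand 73 mm ahead of it and the grasp point (between the pads) lies 54 mm ahead of it; z points along the fingers, y is the line along which they close (so a half turn about z gives the same grasp; the last joint's range is limited). The gripper opens to 85 mm and grips with 20 to 120 N. Pads are 22 mm wide; open, the fingers measure 114 mm over their backs; the gripper's body (76 mm by 85 mm) begins 54 mm behind the grasp point. The pads swing forward as they close: fully open they stand 13 mm farther back than shut.
Start: joints at [1.032, 0.181, 1.607, -0, 1.354, -0.206], TCP at [0.188, 0.543, 0.304] pointing down, gripper open.
Joint ranges: [-2.99, 2.99], [-0.89, 2.07], [0.3, 2.58], [-1.14, 4.28], [0, 2.63], [-3.12, 3.12]. Speed limits (rad/s): [2.57, 2.57, 3.01, 3.14, 3.14, 3.14].

## Interface

Orientations are given as a unit quaternion [w, x, y, z].
In Python, from bench import ctrl gives the robot as it stands.
- The arm moves only by the tool carry_out, never from a script. Its argument "steps" is one flat list of numbers, 7 for each row, row after row: the shift along the tool's x, y, z in m, then the turn, a rotation vector about the tool's x, y, z in rad, then the opening, from 0 (shut) to 1 (fully open). In form: [dx, dy, dz, wx, wy, wz, claw, dx, dy, dz, wx, wy, wz, claw, ...]. A call has 1 to 20 rows; each row is the pose to reach, as a shift and turn from the pose commanded when the call began, along the tool's axes at that moment; what a row does not reach only later rows make up. A row lasts 1/10 s, in which the tool goes at most 50 mm and 8.59 degrees, less where a joint would pass 70% of its speed; a pose out of reach is approached as far as the arm can. A call with a gripper value outside its range is refused whole. The fingers move at their own pace and stop on an object; the grip force is fixed at half the most. Time passes only in rows, so rows that repeat a pose let the fingers close. It gives the time, the measured TCP pose, the force, the opening and the grip force at its end, in the units of the state.
- ctrl.get_obs(): the state, without advancing time (a new reading comes with each control period).
- ctrl.camera(name): name is "scene" or "top" or "wrist"; returns the picture (480x640x3 uint8, red, green, blue); there is no depth.
- ctrl.camera_params(name): a dict with "vertical_fov" (degrees; the focal length in pixels is half the picture's height over the tangent of half this angle, whatever the lens; pixels are square), "cx", "cy" (the principal point, pixels), "cam_to_world" (4x4, takes a point from camera to world coordinates); the wrist camera has in their place "hand_eye" (4x4, takes a point from camera to tool coordinates, whose origin is the TCP and whose axes are the flange's). Camera axes: x right, y down, z forward; pixel columns grow to the right and rows downward; lengths in m; the calibration is good to about 2 mm. A picture is of the moment at which its call begins: read the wrist's pose just before it. camera_params takes no time and is no camera call.
- ctrl.hand_in(): hands the job in; it is judged then, once.
The state is a dict: "time_s": time; "q": joint angles; "dq": joint speeds; "joint_efforts": joint torques, N m; "eef_pos": TCP position; "eef_rot": TCP orientation; "wrist_force": force on the tool from outside, world axes, zero at the start; "torque": the same for the moment, N m; "opening": opening from 0.0 (shut) to 1.0 (fully open); "grasp_force": force on a finger pad.
Only numpy, scipy, OpenCV 4.12 (cv2) and the standard library are available. Lean on these libraries where they do the work, as an engineer would, in place of code of your own. Each camera call takes 0.05 s, during which the arm holds its last target. There are 200 camera calls.

## Task

Start the annealing kiln from its controller, the wide grey console with the sloping panel: with light fingertip touches, press the far half of the rocker switch at the left end of its panel (left as seen from the robot) so that it clicks over, then press the round key right down and let it come back up. Leave the console's other keys, the separate two-button box of the extractor fan, the glass swan, the glass tree and the graphite paddle alone, pick nothing up, and draw back clear of everything.

Things in the scene. Friction and masses are not known exactly. Their poses are not given: they have to be found in the camera images.
- console: Kiln controller: fixed grey metal console, 200 deep (x) by 290 wide (y). Origin: centre of its underside; x points away from the robot, y to the robot's left, z up; yaw within 20 deg. The panel rises from 45 mm at the front at 15 deg over 150 mm to 85 mm, then a flat strip. On it, from +y to -y: rocker switch, up-arrow, down-arrow, round and square key; a dark display beyond them.
- power (a joint): Angle of the rocker switch in rad, 0 off (far half raised) to 0.349 on (far half flat, near half raised). It snaps over its middle (0.175) and stays there; takes about 3 N at the far end of the far half, 5 N at its middle, and is hard against its stop when on.
- power_far_half (a point): On the black rocker switch (36 long along the slope, 22 wide, in a grey frame 3 mm high): the middle of the top face of its far half (away from the robot), 11 mm from the pivot. When off this half slopes up 20 deg more than the panel and its far end stands 13 mm off the panel; pressed flat it stands 7 mm off. The point turns with the rocker.
- key_start (a joint): Travel of the round key in m, 0 up to 0.005 fully down, straight into the panel. Springs back by itself; it yields from 1.2 N on and is fully down at 4 N; counts as pressed from 0.0035.
- key_start_top (a point): Centre of the top face of the round key: black disc 22 mm in diameter, the only round key on the console, standing 10 mm off the panel, third of four keys from the left, 48 mm between key centres. Its z axis is the panel's outward normal.
- key_up (a joint): Travel of the up-arrow key (0 to 0.005 m, same spring as the round key). Not to be pressed.
- key_up_top (a point): Centre of the top face of the black triangular up-arrow key (about 22 x 25 mm, 10 mm proud, point away from the robot), the first key from the left, 64 mm right of the rocker switch.
- key_down (a joint): Travel of the down-arrow key (0 to 0.005 m). Not to be pressed.
- key_down_top (a point): Centre of the top face of the black triangular down-arrow key (about 22 x 25 mm, 10 mm proud, point towards the robot), 48 mm to the left of the round key.
- key_stop (a joint): Travel of the square stop key (0 to 0.005 m). Not to be pressed.
- key_stop_top (a point): Centre of the top face of the black square stop key (19 x 19 mm, 10 mm proud), 48 mm to the right of the round key.
- station: Extractor-fan push-button box: fixed grey plastic box 150 deep (its x) x 75 wide x 57 high with two black buttons on its flat top. Origin at the centre of its underside. It stands beside the console, on either side of it. To be left alone.
- fan_start (a joint): Travel of the fan's flat round start button (23 mm in diameter, top 69 mm above the bench, on the far part of the box), 0 to 0.005 m. Not to be pressed.
- fan_stop (a joint): Travel of the fan's mushroom stop button (38 mm in diameter, top 78 mm above the bench, on the near part of the box), 0 to 0.005 m. Not to be pressed.
- swan: Loose clear glass swan figure with an amber neck, about 65 long, 34 wide, 80 high, on a round foot 46 mm in diameter; origin at the centre of its underside. Stands just in front of or behind the console (some 150 mm from its centre). Fragile bystander.
- tree: Loose green glass tree figure, 113 high, on a round foot 52 mm in diameter; origin at the centre of its underside. Stands just in front of or behind the console, where the swan does not. Fragile bystander.
- paddle: Loose graphite paddle with a wooden handle, lying in front of the fan's box; 180 long along its y (blade 50 x 70 x 10 towards +y), 17 high; origin on the bench at the middle of its length. Bystander.

How it is judged:
By the outcome, as a careful person would: the job done as asked, in the order asked, and still so for the second after the job is handed in, with the robot touching nothing.
It also fails if it takes over 42 s, if anything falls off the work surface, if the arm or the gripper's body presses on something with over 40 N, if the wrist force passes 120 N, or if a joint passes its speed limit or range.

## Working session

There is one attempt and no reset: what is moved stays moved. The work goes in short steps, Python scripts to look and compute and a tool call to move; the robot and the scene stay as the last step left them, time stands still between calls to the robot, and variables do not carry over. Pictures are saved under pics/ and viewed, at most 10 in all, crops included, and the job is handed in when it is done.

Besides the shell and the picture viewer there is one more tool, called after ">>>" by a JSON object that holds its "fn" and its "kwargs", one argument or row to a line. carry_out: Moves the arm, as the interface text tells. Its arguments: {"type":"object","properties":{"steps":{"type":"array"}},"required":["steps"]}

```bash
mkdir -p pics; ls; python3 - <<'E'
from bench import ctrl
import cv2,numpy as np
o=ctrl.get_obs();print({k:np.round(o[k],3) for k in o})
for n in("scene","top"):
    cv2.imwrite(f"pics/{n}0.png",ctrl.camera(n)[:,:,::-1]); print(n,ctrl.camera_params(n))
print(ctrl.camera_params("wrist"))
E
```

```text
pics
{'time_s': np.float64(0.0), 'q': array([ 1.032,  0.182,  1.608,  0.   ,  1.354, -0.206]), 'dq': array([0.   , 0.001, 0.   , 0.   , 0.   , 0.001]), 'joint_efforts': array([-2.0000e-03, -4.4487e+01, -3.5134e+01, -0.0000e+00,  9.0000e-03,
        0.0000e+00]), 'eef_pos': array([0.188, 0.543, 0.303]), 'eef_rot': array([-0.   ,  0.166,  0.986, -0.001]), 'wrist_force': array([-0.118, -0.129, -0.411]), 'torque': array([-0.034,  0.017, -0.022]), 'grasp_force': np.float64(0.0), 'opening': np.float64(0.995)}
scene {'vertical_fov': 54.92697409902344, 'cx': 319.2114007264433, 'cy': 242.1894398467395, 'cam_to_world': array([[ 0.70650388,  0.56380129, -0.42776205,  0.95768299],
       [ 0.70762976, -0.571832  ,  0.41505214, -0.39280617],
       [-0.01060109, -0.59593311, -0.8029641 ,  0.83957909],
       [ 0.        ,  0.        ,  0.        ,  1.        ]])}
top {'vertical_fov': 54.01836976649664, 'cx': 317.29383587711806, 'cy': 246.28290609027673, 'cam_to_world': array([[-0.0058647 , -0.98593272,  0.16703977,  0.44467239],
       [-0.99997858,  0.00529681, -0.00384504, -0.01428814],
       [ 0.00290617, -0.16705875, -0.98594266,  0.8935973 ],
       [ 0.        ,  0.        ,  0.        ,  1.        ]])}
{'vertical_fov': 70.4144850360646, 'cx': 320.0628524411893, 'cy': 242.99297906795107, 'hand_eye': array([[ 5.36610468e-04, -9.61435921e-01, -2.75028511e-01,
         6.98763176e-02],
       [ 9.99999760e-01,  6.36317567e-04, -2.73310671e-04,
        -9.76727389e-04],
       [ 4.37776170e-04, -2.75028298e-01,  9.61436032e-01,
        -6.95336441e-02],
       [ 0.00000000e+00,  0.00000000e+00,  0.00000000e+00,
         1.00000000e+00]])}
```

View pics/top0.png

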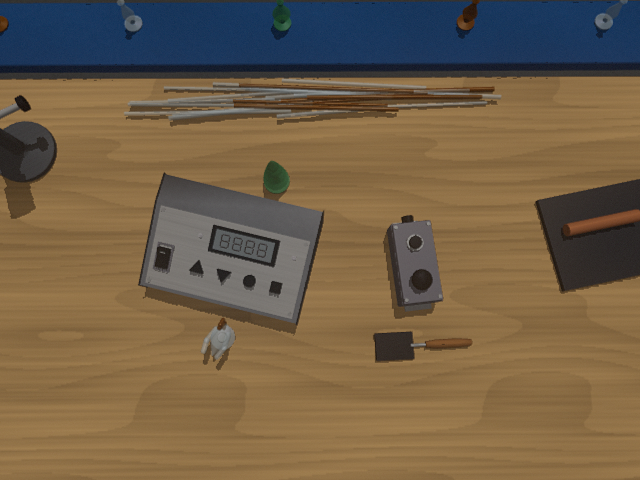

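View pics/scene0.png

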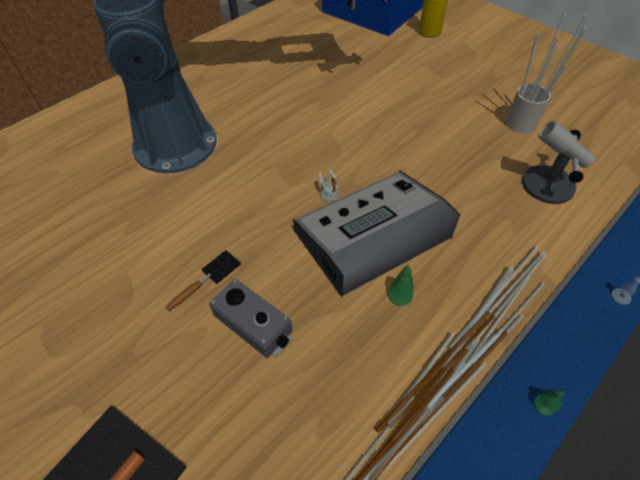

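The top view shows the rocker at about (163,257) and the keys at (197,268), (223,276), (249,282) and (275,288), with the swan in front, the tree behind and the fan box to the right. In the scene view the rocker is at (403,185) and the round key at (344,211).

```bash
cat > h.py <<'E'
from bench import ctrl
import cv2,numpy as np
from scipy.spatial.transform import Rotation as R
def pose():
    o=ctrl.get_obs();w,x,y,z=o["eef_rot"];T=np.eye(4);T[:3,:3]=R.from_quat([x,y,z,w]).as_matrix();T[:3,3]=o["eef_pos"];return T
def cam(n,T=None):
    p=ctrl.camera_params(n);f=240/np.tan(np.radians(p["vertical_fov"]/2))
    return f,p["cx"],p["cy"],(p["cam_to_world"] if n!="wrist" else T@p["hand_eye"])
def ray(c,uv):
    f,cx,cy,M=c;d=M[:3,:3]@[(uv[0]-cx)/f,(uv[1]-cy)/f,1];return M[:3,3],d/np.linalg.norm(d)
def onplane(c,uv,p0,n):
    o,d=ray(c,uv);return o+d*(np.dot(np.subtract(p0,o),n)/np.dot(d,n))
def meet(a,b):
    (o1,d1),(o2,d2)=a,b;s=np.linalg.lstsq(np.c_[d1,-d2],o2-o1,rcond=None)[0]
    p,q=o1+s[0]*d1,o2+s[1]*d2;return (p+q)/2,np.linalg.norm(p-q)
def blobs(img,box,th,amin,amax):
    x0,y0,x1,y1=box;g=cv2.cvtColor(img,cv2.COLOR_RGB2GRAY)[y0:y1,x0:x1]
    n,l,st,c=cv2.connectedComponentsWithStats((g<th).astype(np.uint8))
    return [(np.round(c[i]+[x0,y0],1),st[i]) for i in range(1,n) if amin<st[i,4]<amax]
E
python3 - <<'E'
from h import *
a=cv2.imread("pics/top0.png")[:,:,::-1];b=cv2.imread("pics/scene0.png")[:,:,::-1]
for r in blobs(a,(145,235,300,305),60,30,600):print("top",r)
for r in blobs(b,(310,172,420,235),60,20,600):print("scene",r)
A,B=cam("top"),cam("scene")
for n,u,v in [("rocker",(163,257),(403,185)),("up",(197,268),(378,195)),("dn",(223,276),(363,203)),("rnd",(249,282),(344,211)),("stop",(275,288),(325,220)),("FL",(142,285),(404,172)),("FR",(296,324),(294,222)),("BL",(165,175),(460,212)),("BR",(323,211),(342,293))]:
    p,e=meet(ray(A,u),ray(B,v));print(n,p.round(4),e.round(4))
E
```

```text
top (array([146.6, 244.9]), array([ 0,  0,  5, 22, 32], dtype=int32))
top (array([249. , 249.7]), array([ 63,   0,  72,  32, 435], dtype=int32))
top (array([162.5, 257.5]), array([ 10,  11,  16,  24, 280], dtype=int32))
top (array([196.7, 267.9]), array([ 45,  25,  13,  14, 100], dtype=int32))
top (array([222.3, 274.2]), array([ 72,  34,  14,  13, 105], dtype=int32))
top (array([248.7, 280.6]), array([ 98,  40,  12,  13, 122], dtype=int32))
top (array([275.1, 287.1]), array([124,  46,  13,  13, 123], dtype=int32))
scene (array([410.1, 177.7]), array([91,  0, 19, 13, 26], dtype=int32))
scene (array([403.1, 185. ]), array([ 85,   8,  18,  12, 126], dtype=int32))
scene (array([378.7, 194.8]), array([64, 19,  9,  8, 52], dtype=int32))
scene (array([362. , 203.1]), array([48, 28, 10,  8, 61], dtype=int32))
scene (array([368.2, 221.6]), array([ 29,  34,  58,  29, 248], dtype=int32))
scene (array([343.3, 211.6]), array([28, 36, 11,  8, 69], dtype=int32))
scene (array([324.7, 220.6]), array([ 9, 44, 12, 10, 76], dtype=int32))
rocker [0.5671 0.2563 0.0668] 0.0005
up [0.5465 0.1946 0.0659] 0.0018
dn [0.5348 0.152  0.0624] 0.0057
rnd [0.5229 0.1044 0.0654] 0.0033
stop [0.5115 0.0578 0.0654] 0.0014
FL [0.5247 0.307  0.0398] 0.0153
FR [0.449  0.0221 0.036 ] 0.0015
BL [0.7129 0.2549 0.0912] 0.0076
BR [ 0.6542 -0.0319  0.0368] 0.008
```

```bash
cat >> h.py <<'E'
def target(yaw):
    c=R.from_euler('ZY',[yaw,-np.radians(15)]).as_matrix() # x up-slope, y left, z normal
    return c, np.c_[-c[:,0],c[:,1],-c[:,2]]
def step(T,Rt,p):
    return (T[:3,:3].T@(p-T[:3,3])).round(4), R.from_matrix(T[:3,:3].T@Rt).as_rotvec().round(4)
E
python3 - <<'E'
from h import *
c,Rt=target(np.radians(-14.5));print(c.round(3));print(step(pose(),Rt,np.array([.545,.18,.067])+.17*c[:,2]))
E
```

```text
[[ 0.935  0.25  -0.251]
 [-0.242  0.968  0.065]
 [ 0.259 -0.     0.966]]
(array([-0.4125, -0.2299,  0.0721]), array([-0.0119, -0.262 , -0.079 ]))
```

>>> {"fn": "carry_out", "kwargs": {
  "steps": [-0.02, -0.01, 0, 0, 0, 0, 0, -0.05, -0.03, 0, 0, -0.02, 0, 0, -0.09, -0.05, 0, -0.001, -0.05, -0.01, 0, -0.13, -0.07, 0.01, -0.002, -0.07, -0.02, 0, -0.17, -0.09, 0.01, -0.004, -0.1, -0.03, 0, -0.21, -0.12, 0.02, -0.006, -0.13, -0.04, 0, -0.25, -0.14, 0.03, -0.008, -0.16, -0.05, 0, -0.29, -0.16, 0.04, -0.009, -0.19, -0.06, 0, -0.33, -0.185, 0.05, -0.01, -0.22, -0.07, 0, -0.37, -0.205, 0.06, -0.011, -0.24, -0.075, 0, -0.39, -0.22, 0.068, -0.012, -0.255, -0.079, 0, -0.4125, -0.23, 0.072, -0.012, -0.262, -0.079, 0, -0.4125, -0.23, 0.072, -0.012, -0.262, -0.079, 0, -0.4125, -0.23, 0.072, -0.012, -0.262, -0.079, 0, -0.4125, -0.23, 0.072, -0.012, -0.262, -0.079, 0, -0.4125, -0.23, 0.072, -0.012, -0.262, -0.079, 0, -0.4125, -0.23, 0.072, -0.012, -0.262, -0.079, 0]
}}

```text
time_s: 1.8
eef_pos: [0.5022, 0.1921, 0.2322]
eef_rot: [0.13, 0.125, 0.984, -0.016]
wrist_force: [0.6, -0.9, 1.0]
opening: 0.001
grasp_force: 0.0
```

```bash
python3 - <<'E'
from h import *
T=pose();np.save("T1.npy",T);im=ctrl.camera("wrist");cv2.imwrite("pics/w1.png",im[:,:,::-1])
for r in blobs(im,(0,0,640,480),60,200,20000):print(r)
print(ctrl.get_obs()["opening"],ctrl.get_obs()["time_s"],T.round(4))
E
```

```text
(array([425.9, 245.7]), array([ 410,  223,   33,   48, 1316], dtype=int32))
(array([276.5, 242.5]), array([263, 225,  29,  28, 449], dtype=int32))
(array([211.3, 242.4]), array([197, 229,  29,  28, 629], dtype=int32))
(array([146.9, 242.9]), array([132, 230,  31,  26, 696], dtype=int32))
(array([340.6, 241.6]), array([326, 233,  30,  26, 442], dtype=int32))
(array([320. , 304.1]), array([315, 284,  10,  40, 296], dtype=int32))
0.0017642880292229976 1.85 [[-0.9352  0.2491  0.2517  0.5022]
 [ 0.2411  0.9685 -0.063   0.1921]
 [-0.2594  0.0018 -0.9658  0.2322]
 [ 0.      0.      0.      1.    ]]
```

View pics/w1.png

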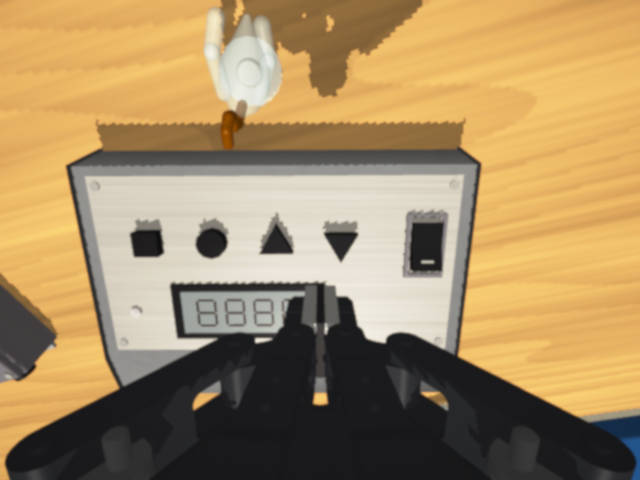

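The wrist view, whose image-down direction points away from the robot, shows the rocker at (427,246) with its far half near (427,262). The round key is at (211,242), and the row runs parallel to the tool's y axis.

```bash
python3 - <<'E'
from h import *
T=np.load("T1.npy");W=cam("wrist",T);A=cam("top");B=cam("scene")
c,Rt=target(np.radians(-14.4))
K={"stop":((147,243),(275.1,287.1),(324.7,220.6)),"rnd":((211.3,242.4),(248.7,280.6),(343.3,211.6)),"dn":((276.5,244),(222.3,274.2),(362,203.1)),"up":((340.6,240),(196.7,267.9),(378.7,194.8)),"rock":((427,246),(162.5,257.5),(403.1,185))}
for k,(w,a,b) in K.items():
    p,e=meet(ray(W,w),ray(A,a));q,e2=meet(ray(W,w),ray(B,b));print(k,p.round(4),e.round(4),q.round(4),e2.round(4))
# front panel corners (z=45mm) and far panel corners; wrist + top
for k,w,z in [("FL",(480,165),.045),("FR",(68,168),.045),("BL?",(455,355),.085),("BR?",(113,350),.085)]:
    print(k,onplane(W,w,[0,0,z],[0,0,1]).round(4))
for k,w,z in [("FL",(142,285),.045),("FR",(296,324),.045),("BL",(165,175),.085),("BR",(323,211),.085)]:
    print("top",k,onplane(A,w,[0,0,z],[0,0,1]).round(4))
E
```

```text
stop [0.5125 0.057  0.0659] 0.0002 [0.5126 0.0567 0.0655] 0.0001
rnd [0.5239 0.1034 0.0662] 0.0007 [0.5239 0.1032 0.0658] 0.0003
dn [0.5356 0.1499 0.0684] 0.0001 [0.5369 0.1496 0.0666] 0.0006
up [0.5473 0.1961 0.0635] 0.001 [0.5463 0.1959 0.0649] 0.0004
rock [0.566  0.2568 0.0667] 0.0002 [0.5668 0.2571 0.0658] 0.0006
FL [0.522 0.304 0.045]
FR [0.4509 0.0186 0.045 ]
BL? [0.6676 0.2659 0.085 ]
BR? [ 0.5905 -0.0085  0.085 ]
top FL [0.5194 0.2985 0.045 ]
top FR [0.4485 0.0211 0.045 ]
top BL [0.7122 0.2538 0.085 ]
top BR [ 0.6447 -0.0279  0.085 ]
```

```bash
python3 - <<'E'
from h import *
c,Rt=target(np.radians(-14.2));T=pose()
rk=np.array([.566,.257,.067])+.015*c[:,0];rd=np.array([.5238,.1033,.0670])
for p in(rk,rd): print(p.round(4),step(T,Rt,p+(.073+.025)*c[:,2]))
E
```

```text
[0.58   0.2534 0.0709] (array([-0.0162,  0.0787,  0.0734]), array([ 0.0006,  0.0007, -0.0045]))
[0.5238 0.1033 0.067 ] (array([ 0.0012, -0.0808,  0.0725]), array([ 0.0006,  0.0007, -0.0045]))
```

>>> {"fn": "carry_out", "kwargs": {
  "steps": [-0.004, 0.02, 0.01, 0, 0, -0.002, 0, -0.008, 0.04, 0.02, 0, 0, -0.0045, 0, -0.012, 0.06, 0.03, 0, 0, -0.0045, 0, -0.0162, 0.0787, 0.045, 0, 0, -0.0045, 0, -0.0162, 0.0787, 0.06, 0, 0, -0.0045, 0, -0.0162, 0.0787, 0.0685, 0, 0, -0.0045, 0, -0.0162, 0.0787, 0.0735, 0, 0, -0.0045, 0, -0.0162, 0.0787, 0.0735, 0, 0, -0.0045, 0, -0.0162, 0.0787, 0.0735, 0, 0, -0.0045, 0, -0.0162, 0.0787, 0.0735, 0, 0, -0.0045, 0]
}}

```text
time_s: 2.85
eef_pos: [0.5562, 0.2588, 0.1661]
eef_rot: [0.13, 0.123, 0.984, -0.016]
wrist_force: [0.4, 0.3, 0.0]
opening: 0.002
grasp_force: 0.0
```

```bash
python3 - <<'E'
from h import *
c,Rt=target(np.radians(-14.2));T=pose()
rk=np.array([.566,.257,.067])+.015*c[:,0]
print(step(T,Rt,rk+(.073)*c[:,2]),ctrl.get_obs()["wrist_force"])
im=ctrl.camera("wrist");cv2.imwrite("pics/w2.png",im[:,:,::-1])
E
```

```text
(array([0.0011, 0.0007, 0.0253]), array([ 0.0007,  0.0015, -0.0015])) [0.44477814 0.34007703 0.02142289]
```

View pics/w2.png

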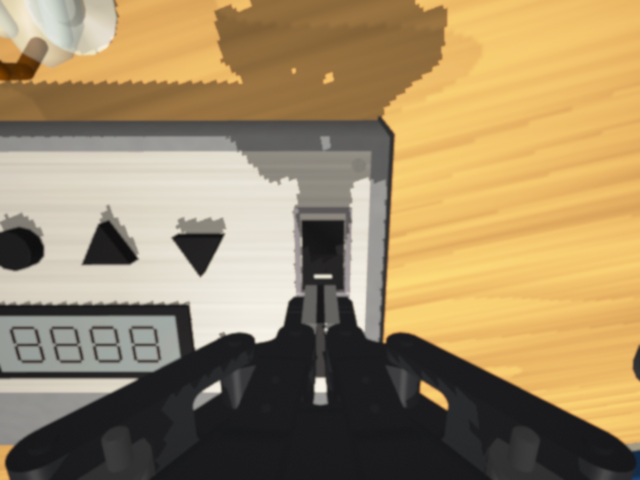

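The closed tips are lined up sideways with the rocker (tips at column 321, rocker at column 323) and lie towards its far end. I'll press slowly next.

>>> {"fn": "carry_out", "kwargs": {
  "steps": [0.001, 0.001, 0.004, 0, 0, 0, 0, 0.001, 0.001, 0.008, 0, 0, 0, 0, 0.001, 0.001, 0.012, 0, 0, 0, 0, 0.001, 0.001, 0.015, 0, 0, 0, 0, 0.001, 0.001, 0.017, 0, 0, 0, 0, 0.001, 0.001, 0.019, 0, 0, 0, 0, 0.001, 0.001, 0.02, 0, 0, 0, 0, 0.001, 0.001, 0.02, 0, 0, 0, 0, 0.001, 0.001, 0.02, 0, 0, 0, 0]
}}

```text
time_s: 3.8
eef_pos: [0.5604, 0.2589, 0.146]
eef_rot: [0.13, 0.123, 0.984, -0.016]
wrist_force: [-0.8, -1.8, 2.3]
opening: -0.003
grasp_force: 1.2
```

>>> {"fn": "carry_out", "kwargs": {
  "steps": [0, 0, 0.001, 0, 0, 0, 0, 0, 0, 0.002, 0, 0, 0, 0, 0, 0, 0.002, 0, 0, 0, 0, 0, 0, 0.002, 0, 0, 0, 0]
}}

```text
time_s: 4.2
eef_pos: [0.5603, 0.2588, 0.1432]
eef_rot: [0.129, 0.123, 0.984, -0.016]
wrist_force: [0.1, -0.4, 0.7]
opening: 0.002
grasp_force: 0.0
```

>>> {"fn": "carry_out", "kwargs": {
  "steps": [0, 0, 0.001, 0, 0, 0, 0, 0, 0, 0.002, 0, 0, 0, 0, 0, 0, 0.002, 0, 0, 0, 0, 0, 0, 0.002, 0, 0, 0, 0]
}}

```text
time_s: 4.6
eef_pos: [0.5611, 0.2586, 0.1416]
eef_rot: [0.13, 0.123, 0.984, -0.016]
wrist_force: [-0.6, 0.6, -0.2]
opening: -0.0
grasp_force: 0.0
```

>>> {"fn": "carry_out", "kwargs": {
  "steps": [0, 0, 0.001, 0, 0, 0, 0, 0, 0, 0.0015, 0, 0, 0, 0, 0, 0, 0.0015, 0, 0, 0, 0]
}}

```text
time_s: 4.9
eef_pos: [0.5616, 0.2586, 0.1406]
eef_rot: [0.13, 0.123, 0.984, -0.016]
wrist_force: [-2.0, -0.1, 3.3]
opening: 0.003
grasp_force: 1.9
```

>>> {"fn": "carry_out", "kwargs": {
  "steps": [0, 0, 0.0005, 0, 0, 0, 0, 0, 0, 0.0005, 0, 0, 0, 0, 0, 0, -0.005, 0, 0, 0, 0, 0, 0, -0.015, 0, 0, 0, 0, 0, 0, -0.03, 0, 0, 0, 0, 0, 0, -0.045, 0, 0, 0, 0, 0, 0, -0.06, 0, 0, 0, 0, 0, 0, -0.06, 0, 0, 0, 0, 0, 0, -0.06, 0, 0, 0, 0]
}}

```text
time_s: 5.8
eef_pos: [0.5467, 0.2625, 0.1992]
eef_rot: [0.13, 0.123, 0.984, -0.016]
wrist_force: [-0.2, 0.1, -0.1]
opening: 0.005
grasp_force: 0.0
```

```bash
python3 - <<'E'
from h import *
c,Rt=target(np.radians(-14.2));T=pose();W=cam("wrist",T)
im=ctrl.camera("wrist");cv2.imwrite("pics/w3.png",cv2.resize(im[170:330,:420,::-1],None,fx=1.8,fy=1.8))
for r in blobs(im,(0,180,290,300),60,100,3000):
    print(r[0],r[1][:2],r[1][2:],onplane(W,r[0],[.5238,.1033,.067],c[:,2]).round(4))
print(step(T,Rt,np.array([.5238,.1033,.067])+.073*c[:,2]))
E
```

```text
[140.  232.6] [120  31] [ 42  35 879] [0.535  0.1512 0.0668]
[ 62.1 233.5] [41 37] [  43   34 1126] [0.5238 0.1048 0.0669]
[  2.8 235.5] [ 0 39] [  9  29 170] [0.516  0.0691 0.0672]
[215.7 233.4] [196  42] [ 39  34 733] [0.5468 0.1958 0.0669]
[115.7 287.6] [ 23 103] [ 184   17 1535] [0.5639 0.1223 0.0762]
(array([ 0.0179, -0.1601,  0.0589]), array([ 0.0011,  0.0018, -0.001 ]))
```

View pics/w3.png

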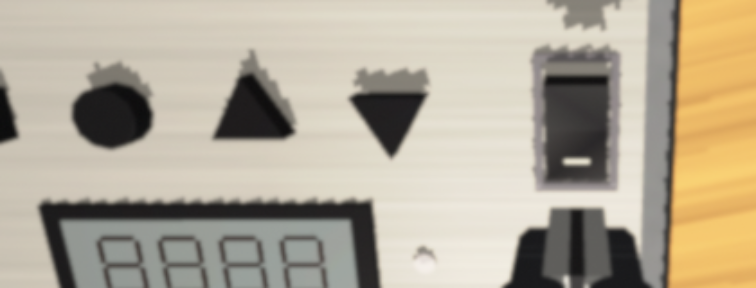

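The rocker has flipped: its near end is now raised, with a dark end face at (575,80) in the crop, and the far half lies flat. Now to the round key.

>>> {"fn": "carry_out", "kwargs": {
  "steps": [0.002, -0.02, 0, 0, 0, 0, 0, 0.005, -0.05, 0, 0, 0, 0, 0, 0.009, -0.08, 0, 0, 0, 0, 0, 0.012, -0.11, 0, 0, 0, 0, 0, 0.015, -0.14, 0, 0, 0, 0, 0, 0.018, -0.155, 0, 0, 0, 0, 0, 0.018, -0.16, 0.01, 0, 0, 0, 0, 0.018, -0.16, 0.025, 0, 0, 0, 0, 0.018, -0.16, 0.04, 0, 0, 0, 0, 0.018, -0.16, 0.044, 0, 0, 0, 0, 0.018, -0.16, 0.044, 0, 0, 0, 0, 0.018, -0.16, 0.044, 0, 0, 0, 0]
}}

```text
time_s: 7.05
eef_pos: [0.5015, 0.1091, 0.151]
eef_rot: [0.13, 0.123, 0.984, -0.016]
wrist_force: [1.1, 0.1, 0.4]
opening: -0.0
grasp_force: 0.0
```

```bash
python3 - <<'E'
from h import *
c,Rt=target(np.radians(-14.2));T=pose()
print(step(T,Rt,np.array([.5238,.1035,.067])+.073*c[:,2]),ctrl.get_obs()["wrist_force"])
cv2.imwrite("pics/w4.png",ctrl.camera("wrist")[:,:,::-1])
E
```

```text
(array([-0.0005,  0.0001,  0.0141]), array([ 0.0002,  0.0002, -0.0006])) [1.14406235 0.05695592 0.4121594 ]
```

View pics/w4.png

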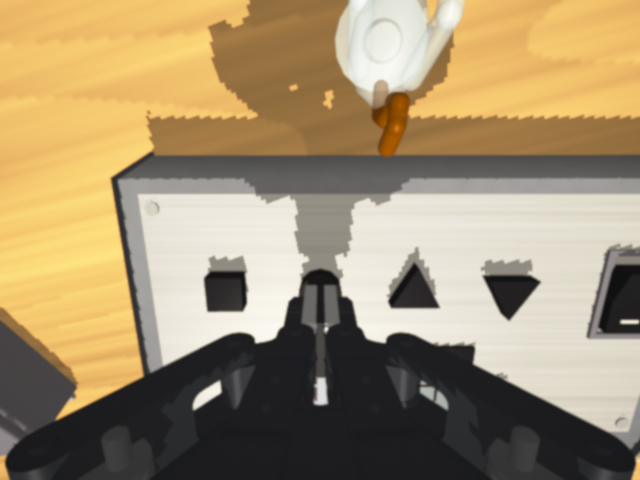

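The tips sit right over the round key at (320,283), clear of its neighbours at (225,290) and (413,288). Pressing slowly.

>>> {"fn": "carry_out", "kwargs": {
  "steps": [0, 0, 0.004, 0, 0, 0, 0, 0, 0, 0.008, 0, 0, 0, 0, 0, 0, 0.011, 0, 0, 0, 0, 0, 0, 0.013, 0, 0, 0, 0, 0, 0, 0.015, 0, 0, 0, 0, 0, 0, 0.015, 0, 0, 0, 0, 0, 0, 0.015, 0, 0, 0, 0]
}}

```text
time_s: 7.8
eef_pos: [0.505, 0.1078, 0.1366]
eef_rot: [0.13, 0.123, 0.984, -0.016]
wrist_force: [-1.9, -0.1, 1.3]
opening: 0.001
grasp_force: 1.2
```

>>> {"fn": "carry_out", "kwargs": {
  "steps": [0, 0, 0.001, 0, 0, 0, 0, 0, 0, 0.002, 0, 0, 0, 0, 0, 0, 0.002, 0, 0, 0, 0, 0, 0, 0.002, 0, 0, 0, 0]
}}

```text
time_s: 8.2
eef_pos: [0.5055, 0.1077, 0.1346]
eef_rot: [0.13, 0.123, 0.984, -0.016]
wrist_force: [-2.1, -0.2, 3.1]
opening: -0.004
grasp_force: 1.7
```

>>> {"fn": "carry_out", "kwargs": {
  "steps": [0, 0, 0.001, 0, 0, 0, 0, 0, 0, 0.0015, 0, 0, 0, 0, 0, 0, 0.0015, 0, 0, 0, 0, 0, 0, 0.0015, 0, 0, 0, 0]
}}

```text
time_s: 8.6
eef_pos: [0.5058, 0.1077, 0.1338]
eef_rot: [0.13, 0.123, 0.984, -0.016]
wrist_force: [-8.3, -1.2, 12.2]
opening: -0.003
grasp_force: 7.1
```

The key is on its stop. Draw back along the normal, well clear of everything.

>>> {"fn": "carry_out", "kwargs": {
  "steps": [0, 0, -0.001, 0, 0, 0, 0, 0, 0, -0.004, 0, 0, 0, 0, 0, 0, -0.01, 0, 0, 0, 0, 0, 0, -0.025, 0, 0, 0, 0, 0, 0, -0.05, 0, 0, 0, 0, 0, 0, -0.08, 0, 0, 0, 0, 0, 0, -0.11, 0, 0, 0, 0, 0, 0, -0.14, 0, 0, 0, 0, 0, 0, -0.16, 0, 0, 0, 0, 0, 0, -0.16, 0, 0, 0, 0, 0, 0, -0.16, 0, 0, 0, 0, 0, 0, -0.16, 0, 0, 0, 0]
}}

```text
time_s: 9.8
eef_pos: [0.4653, 0.1176, 0.2863]
eef_rot: [0.129, 0.123, 0.984, -0.016]
wrist_force: [0.2, 0.1, 0.2]
opening: -0.001
grasp_force: 0.0
```

```bash
python3 - <<'E'
from h import *
cv2.imwrite("pics/w5.png",ctrl.camera("wrist")[:,:,::-1]);print(ctrl.get_obs()["wrist_force"])
E
```

```text
[ 0.10386476 -0.49169307  1.04917723]
```

View pics/w5.png

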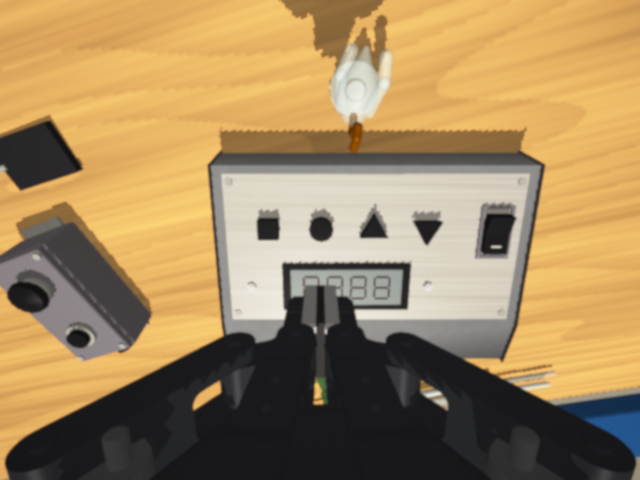

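```bash
python3 - <<'E'
import cv2,numpy as np
f=lambda n,x,y,s:cv2.resize(cv2.imread(f"pics/{n}.png")[y-40:y+40,x-40:x+40],(380,380),interpolation=cv2.INTER_CUBIC)
cv2.imwrite("pics/cmp.png",np.hstack([f("w1",427,246,1),f("w5",495,232,1)]))
E
```

```text
(no output)
```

View pics/cmp.png

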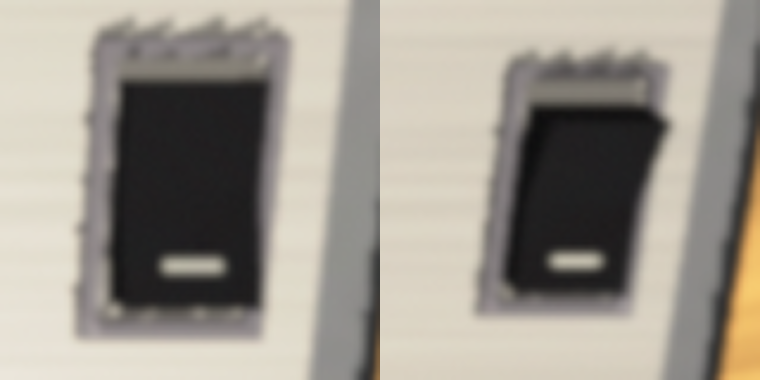

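The left crop (before) shows the near half flat. The right crop (after) shows the near end raised and the far half flat, so the switch is on. The keys are back up, and the swan and paddle are in place.

```bash
python3 -c "
from bench import ctrl
print(ctrl.hand_in())"
```

```text
the job is handed in; nothing more can be done
None
```

The rocker switch clicked over to on, the round key was then pressed to its stop (about 15 N) and came back up, and the arm drew back clear at about 10 s; the job is handed in, with no verdict returned.

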